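Tug the aftershave caps, tighten the loose one and shelve its bottle

ROBOT

A 6-joint arm with a two-finger parallel gripper is mounted at the origin on the work surface. World frame = base frame: x ahead of the robot, y to its left, z up, the work surface at z = 0. Lengths are in mm, angles in rad, forces in N, time in s.
With the tool pointing down it reaches from about 400 to 925 mm from the base axis. Payload 12.5 kg.
Tool frame: the origin (TCP) lies midway between the tips of the shut fingers; the grasp point (between the pads) lies 19 mm behind it; y points along the fingers, x is the direction in which the jaws open and shut, and the axes are right-handed (so a half turn about y gives the same grasp; the last joint's range is limited). The gripper opens to 95 mm and grips with 3 to 60 N. Pads are 20 mm wide; open, the fingers measure 119 mm over their backs; the gripper's body (75 mm by 180 mm) begins 59 mm behind the grasp point.
Start: joints at [-1.348, 0.491, 1.559, -0, 1.092, -0.106], TCP at [201.84, -591.53, 214.661] pointing down, gripper open.
Joint ranges: [-3.1, 3.1], [-0.84, 2.19], [0.05, 2.79], [-1.13, 4.28], [0.06, 2.93], [-2.69, 2.69]. Speed limits (rad/s): [2.22, 2.22, 2.79, 3.14, 3.14, 3.14].

INTERFACE

Orientations are given as [roll, pitch, yaw] about the fixed x, y, z axes, in that order (R = Rz(yaw) Ry(pitch) Rx(roll)).
In Python, from cell import env, vision, job gives the robot as it stands.
- The arm moves only by the shell command python3 -m crank 'ROWS' [OPENING]. ROWS is JSON, a list of rows, each a list of 6 numbers: the shift along the tool's x, y, z in mm, then the turn, a rotation vector about the tool's x, y, z in degrees. In form: [[x, y, z, rx, ry, rz], ...]. A call has 1 to 5 rows; each row is the pose to reach, as a shift and turn from the pose measured when the call began, along the tool's axes at that moment; what a row does not reach only later rows make up. A row lasts 1/10 s, in which the tool goes at most 50 mm and 8.59 degrees, less where a joint would pass 70% of its speed; a pose out of reach is approached as far as the arm can. A call with a gripper value outside its range is refused whole. OPENING is the opening, from 0 (shut) to 1 (fully open), set as the call begins (- or left out, the last holds). The fingers move at their own pace and stop on an object; the grip force is fixed at half the most. Time passes only in rows, so rows that repeat a pose let the fingers close. It gives the time, the measured TCP pose, the force and the opening at its end, in the units of the state.
- env.state(): the state, without advancing time (a new reading comes with each control period).
- vision.read_camera(name): name is "side" or "top" or "wrist"; returns (picture, depth): 480x640x3 uint8, blue, green, red; 480x640 float32, mm along the optical axis (not along the pixel's ray), 0 where there is no reading.
- vision.calibration(name): a dict with "vertical_fov" (degrees; the focal length in pixels is half the picture's height over the tangent of half this angle, whatever the lens; pixels are square), "cx", "cy" (the principal point, pixels), "dist" ([k1, k2, p1, p2, k3] as OpenCV has them; the pictures are not rectified), "pose" (4x4, takes a point from camera to world coordinates). Camera axes: x right, y down, z forward; pixel columns grow to the right and rows downward; lengths in mm; the calibration is good to about 2 mm. A picture is of the moment at which its call begins: read the wrist's pose just before it. calibration takes no time and is no camera call; for the wrist camera it gives the pose at the moment of the call.
- job.job_done(): hands the job in, once; it reports no verdict.
The state is a dict: "t": time; "joints": joint angles; "qvel": joint speeds; "tau": joint torques, N m; "eef_pos": TCP position; "tcp_rot": TCP orientation; "ft_force": force on the tool from outside, world axes, zero at the start; "moment": the same for the moment, N m; "opening": opening from 0.0 (shut) to 1.0 (fully open).
Only numpy, scipy, OpenCV 4.12 (cv2) and the standard library are available. Lean on these libraries where they do the work, as an engineer would, in place of code of your own. Each camera call takes 0.05 s, during which the arm holds its last target.

TASK

Go along the three aluminium bottles in the caddy from the robot's left to its right and tug each one's cap upward by about a centimetre to find the one that is loose. Screw the loose cap fully home clockwise and only then stand that bottle upright on the glass shelf. Leave the two sound bottles standing in their pockets with their caps tight, and do not disturb the other things.

Things in the scene. Friction and masses are not known exactly. Their poses are not given: they have to be found in the camera images.
- bottle_a: one of three identical square aluminium bottles: body 56 x 56 mm, 82 mm high, with a black twist cap on a narrow neck, 132 mm high in all, about 0.26 kg (may differ by a third). Origin: centre of its underside; z up. At the start it stands in one of the caddy's pockets, which keeps it from turning.
- cap_a_grip (a point): middle of the cap of bottle_a, 118 mm above the bottle's underside, 14 mm below the cap's top, 22 mm above its underside. The cap is oblong with round ends: 52 mm along this point's x, 24 mm across its flat sides (its y), 36 mm high; grip it across the flats from above. 5 mm of bare neck, then the bottle's shoulder, lie under the cap.
- cap_a (a joint): how far cap_a is unscrewed, rad, 0 to 1.4: at 0 it is home against its stop, its long way parallel to the bottle's x (across the row); it grows anticlockwise seen from above. Turns with light friction (0.04 N m). A loose cap starts 0.7 to 1.1, plainly askew, a tight one within 0.05 of 0. Tugged up, a loose cap rises about 5 mm per rad before its bottle follows; a tight one lifts it at once.
- bottle_b: one of three identical square aluminium bottles: body 56 x 56 mm, 82 mm high, with a black twist cap on a narrow neck, 132 mm high in all, about 0.26 kg (may differ by a third). Origin: centre of its underside; z up. At the start it stands in one of the caddy's pockets, which keeps it from turning.
- cap_b_grip (a point): middle of the cap of bottle_b, 118 mm above the bottle's underside, 14 mm below the cap's top, 22 mm above its underside. The cap is oblong with round ends: 52 mm along this point's x, 24 mm across its flat sides (its y), 36 mm high; grip it across the flats from above. 5 mm of bare neck, then the bottle's shoulder, lie under the cap.
- cap_b (a joint): how far cap_b is unscrewed, rad, 0 to 1.4: at 0 it is home against its stop, its long way parallel to the bottle's x (across the row); it grows anticlockwise seen from above. Turns with light friction (0.04 N m). A loose cap starts 0.7 to 1.1, plainly askew, a tight one within 0.05 of 0. Tugged up, a loose cap rises about 5 mm per rad before its bottle follows; a tight one lifts it at once.
- bottle_c: one of three identical square aluminium bottles: body 56 x 56 mm, 82 mm high, with a black twist cap on a narrow neck, 132 mm high in all, about 0.26 kg (may differ by a third). Origin: centre of its underside; z up. At the start it stands in one of the caddy's pockets, which keeps it from turning.
- cap_c_grip (a point): middle of the cap of bottle_c, 118 mm above the bottle's underside, 14 mm below the cap's top, 22 mm above its underside. The cap is oblong with round ends: 52 mm along this point's x, 24 mm across its flat sides (its y), 36 mm high; grip it across the flats from above. 5 mm of bare neck, then the bottle's shoulder, lie under the cap.
- cap_c (a joint): how far cap_c is unscrewed, rad, 0 to 1.4: at 0 it is home against its stop, its long way parallel to the bottle's x (across the row); it grows anticlockwise seen from above. Turns with light friction (0.04 N m). A loose cap starts 0.7 to 1.1, plainly askew, a tight one within 0.05 of 0. Tugged up, a loose cap rises about 5 mm per rad before its bottle follows; a tight one lifts it at once.
- caddy: fixed stainless steel caddy, 68 mm (x) by 274 mm (y), with three square pockets in a row along its y, each 60 x 60 mm inside, walls 45 mm high, floor 4 mm thick. Origin: centre of its underside, on the counter.
- slot_left (a point): centre of the floor of the caddy's pocket on the robot's left, +y (4 mm above the counter); pockets are 100 mm apart
- slot_middle (a point): centre of the floor of the caddy's pocket in the middle (4 mm above the counter); pockets are 100 mm apart
- slot_right (a point): centre of the floor of the caddy's pocket on the robot's right, -y (4 mm above the counter); pockets are 100 mm apart
- shelf: fixed low shelf, a glass plate 160 mm (x) by 240 mm (y) on steel posts, upper face 100 mm above the counter. Origin: on the counter under its centre.
- shelf_free (a point): middle of the free half of the shelf (-y half), on the glass's upper face
- bowl: white ceramic shaving bowl, 100 mm across, 50 mm high, standing on the +y half of the glass shelf. Origin: centre of its underside. Leave it alone.
- soap_dish: stainless steel soap dish with a bar of soap, 85 x 120 mm, 26 mm high, beyond the caddy. Origin: centre of its underside. Leave it alone.
- comb: black plastic comb, 180 mm long, 5 mm thick, lying flat on the robot's side of the caddy. Origin: centre of its underside. Leave it alone.
- mirror: small round mirror, 110 mm across, 12 mm thick, lying flat beyond the caddy. Origin: centre of its underside. Leave it alone.
- trimmer: battery trimmer with a toggle switch, 45 x 160 mm, 39 mm high, lying on the robot's side of the shelf. Origin: centre of its underside. Leave it alone.
- cup: white toothbrush cup, 72 mm across, 90 mm high, with a toothbrush reaching about 170 mm high, beyond the shelf. Origin: centre of its underside. Leave it alone.
There are look-alikes about, which are no part of the job. Leave any green look-alike of the bottle_b alone. What is shaped like the bottle_a but pink is not meant.

How it is judged:
By the outcome, as a careful person would: the job done as asked, in the order asked, and still so for the second after the job is handed in, with the robot touching nothing.
It also fails if it takes over 58 s, if anything falls off the work surface, if the arm or the gripper's body presses on something with over 40 N, if the wrist force passes 120 N, or if a joint passes its speed limit or range.

## Working session

There is one attempt and no reset: what is moved stays moved. The work goes in short steps, Python scripts to look and compute and a shell command to move; the robot and the scene stay as the last step left them, time stands still between calls to the robot, and variables do not carry over. Pictures are saved under pics/ and viewed, and the job is handed in when it is done.

```bash
ls; mkdir -p pics; python3 - <<'E'
from cell import env, vision, job
import cv2
print(env.state())
for n in ["side","top","wrist"]:
    p,d=vision.read_camera(n); cv2.imwrite(f"pics/{n}0.png",p)
    import numpy as np; np.save(f"pics/{n}0.npy",d)
    print(n,vision.calibration(n))
E
```

```text
pics
{'t': 0.0, 'joints': array([-1.34758838e+00,  4.91548083e-01,  1.55944768e+00, -2.08417907e-05,
        1.09167300e+00, -1.05603995e-01]), 'qvel': array([ 9.34333266e-05, -9.30993116e-04, -8.32954760e-04, -2.28405709e-04,
       -9.36890311e-04,  5.44335657e-04]), 'tau': array([-3.03803827e-04, -6.12637281e+01, -2.58177602e+01,  6.92003011e-02,
        4.83433949e-02, -7.90552281e-05]), 'eef_pos': array([ 201.78597203, -591.27974336,  214.06947961]), 'tcp_rot': array([-1.57070128e+00,  1.07206345e-03, -1.24197471e+00]), 'ft_force': array([-0.21486509,  0.12332223,  0.42947459]), 'moment': array([-0.02338144,  0.03921216,  0.02627201]), 'opening': 0.9997510920366939}
side {'vertical_fov': 54.77164787209564, 'cx': 320.3195620210988, 'cy': 242.11725531853068, 'dist': array([-0.01645988,  0.        ,  0.        ,  0.        ,  0.        ]), 'pose': array([[-9.19778628e-01, -2.59907570e-01,  2.94032875e-01,
         2.55997112e+02],
       [-3.92376963e-01,  5.95894657e-01, -7.00678155e-01,
         6.43321911e+02],
       [ 6.89893699e-03, -7.59840518e-01, -6.50072913e-01,
         
[... 450 characters left out ...]
01],
       [-2.62540277e-02, -6.09948040e-02, -9.97792744e-01,
         1.04038337e+03],
       [ 0.00000000e+00,  0.00000000e+00,  0.00000000e+00,
         1.00000000e+00]])}
wrist {'vertical_fov': 70.52596438350466, 'cx': 324.3351099696158, 'cy': 241.8970326300585, 'dist': array([-0.06092771,  0.        ,  0.        ,  0.        ,  0.        ]), 'pose': array([[ 3.22224720e-01, -9.03474641e-01, -2.82674375e-01,
         2.82337726e+02],
       [-9.46662651e-01, -3.07847883e-01, -9.51814327e-02,
        -5.64587473e+02],
       [-1.02669734e-03,  2.98267084e-01, -9.54481897e-01,
         3.84775274e+02],
       [ 0.00000000e+00,  0.00000000e+00,  0.00000000e+00,
         1.00000000e+00]])}
```

View pics/side0.png

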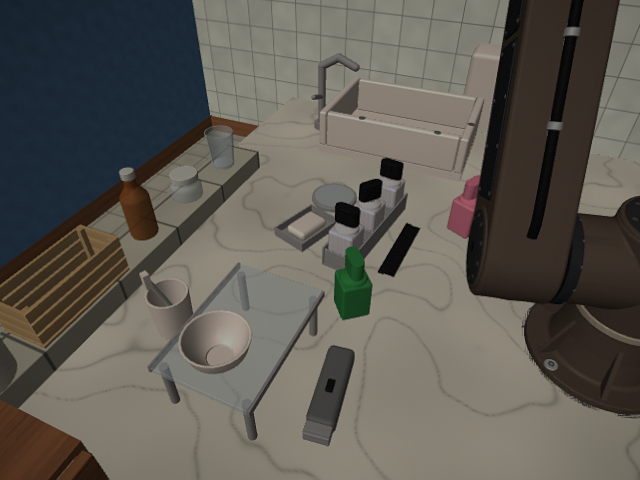

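View pics/top0.png

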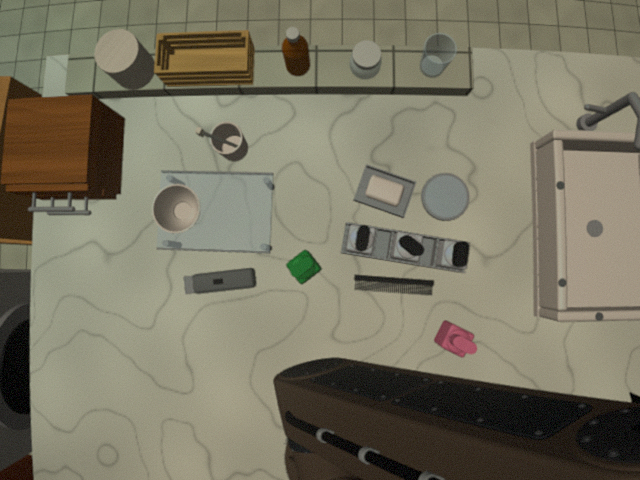

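View pics/wrist0.png

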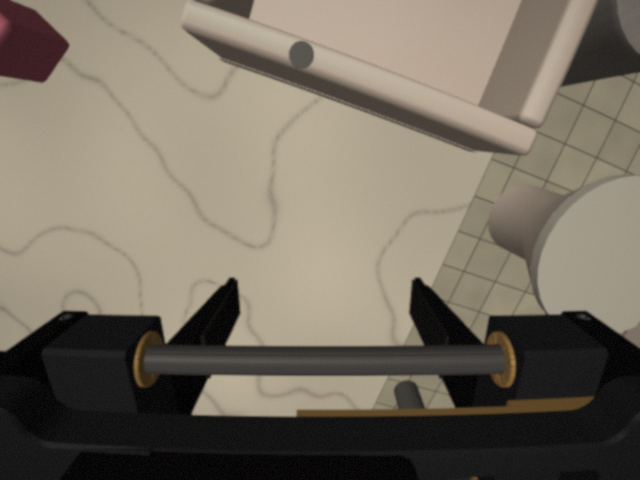

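Candidates in the top picture: the silver caddy bottles with black caps at (360,237), (410,245) and (457,252). The look-alikes are green at (304,266) and pink at (457,339), neither of them in the caddy. I choose the three caddy bottles. The middle cap looks askew, but I'll check that by tugging.

```bash
cat > h.py <<'E'
import numpy as np, cv2
def K(c):
    f=240/np.tan(np.radians(c["vertical_fov"]/2)); return np.array([[f,0,c["cx"]],[0,f,c["cy"]],[0,0,1.]])
def cloud(c,d):
    v,u=np.mgrid[0:480,0:640]
    n=cv2.undistortPoints(np.stack([u,v],-1).reshape(-1,1,2).astype(float),K(c),c["dist"]).reshape(480,640,2)
    P=np.dstack([n[...,0]*d,n[...,1]*d,d])
    return P@c["pose"][:3,:3].T+c["pose"][:3,3]
def px(c,p):
    T=np.linalg.inv(c["pose"]); q=np.atleast_2d(p)@T[:3,:3].T+T[:3,3]
    return cv2.projectPoints(q.reshape(-1,1,3),np.zeros(3),np.zeros(3),K(c),c["dist"])[0].reshape(-1,2)
E
python3 - <<'E'
from cell import vision
from h import *
for n in ["top","side"]:
    c=vision.calibration(n); d=np.load(f"pics/{n}0.npy"); p=cv2.imread(f"pics/{n}0.png"); W=cloud(c,d)
    dark=(p.max(2)<60)&(d>0)
    m=(dark&(W[...,2]>122)&(W[...,2]<150)&(W[...,0]>300)&(W[...,1]<20)&(W[...,1]>-300)&(W[...,0]<700)).astype(np.uint8)
    k,L,S,C=cv2.connectedComponentsWithStats(m)
    for i in range(1,k):
        if S[i,4]<15: continue
        q=W[L==i]; r=cv2.minAreaRect(q[:,:2].astype(np.float32))
        print(n,C[i].round(1),S[i,4],q.mean(0).round(1),np.percentile(q[:,2],90).round(1),r)
    for u,v in ([(304,266),(457,339),(270,182),(265,245),(170,243),(170,177),(176,208),(345,260),(467,272),(471,242),(345,225),(225,138),(220,280),(385,187),(395,285),(220,240),(157,250),(272,250),(273,173)] if n=="top" else [(320,295),(240,265),(150,370),(250,405),(355,265)]):
        print(n,(u,v),W[v,u].round(0))
p=cv2.imread("pics/top0.png"); cv2.imwrite("pics/crop0.png",cv2.resize(p[140:300,140:480],None,fx=2.3,fy=2.3,interpolation=cv2.INTER_CUBIC))
E
```

```text
top [362.2 237.9] 263 [486.6 -40.5 135.5] 137.7 ((486.956298828125, -40.324256896972656), (22.85111427307129, 49.15062713623047), 80.8266830444336)
top [411.5 245.2] 284 [ 472.9 -137.6  135.2] 137.8 ((473.4627685546875, -137.99322509765625), (49.15458297729492, 24.169147491455078), 51.067718505859375)
top [461.1 253.6] 292 [ 457.  -236.2  134.7] 137.5 ((456.38641357421875, -236.8438720703125), (23.12267303466797, 48.595645904541016), 83.4224624633789)
top (304, 266) [430.  74. 131.]
top (457, 339) [ 289. -229.  130.]
top (270, 182) [604. 149.  99.]
top (265, 245) [473. 156. 101.]
top (170, 243) [475. 358.  99.]
top (170, 177) [615. 362. 100.]
top (176, 208) [548. 345. 104.]
top (345, 260) [445. -11.  -0.]
top (467, 272) [ 419. -288.   -1.]
top (471, 242) [ 487. -297.    0.]
top (345, 225) [523. -10.   5.]
top (225, 138) [722. 267.  13.]
top (220, 280) [398. 264.  40.]
top (385, 187) [607. -98.  26.]
top (395, 285) [ 389. -124.   -4.]
top (220, 240) [482. 250. 101.]
top (157, 250) [463. 424.   0.]
top (272, 250) [466. 155.   1.]
top (273, 173) [623. 143.  97.]
side [391.7 164.3] 212 [ 454.7 -230.2  130.9] 134.5 ((455.15301513671875, -233.31680297851562), (26.76525115966797, 50.386959075927734), 81.98314666748047)
side [370.4 185.8] 247 [ 470.5 -130.6  131.1] 134.5 ((470.8517761230469, -134.67831420898438), (53.072227478027344, 26.37262725830078), 50.91368103027344)
side [347.2 210.1] 297 [484.9 -33.3 131.3] 134.8 ((485.3822326660156, -36.88874053955078), (26.090810775756836, 51.680152893066406), 78.92408752441406)
side (320, 295) [458. 162.  99.]
side (240, 265) [615. 152.  98.]
side (150, 370) [623. 387.  95.]
side (250, 405) [464. 381. 101.]
side (355, 265) [420. 102. 129.]
```

View pics/crop0.png

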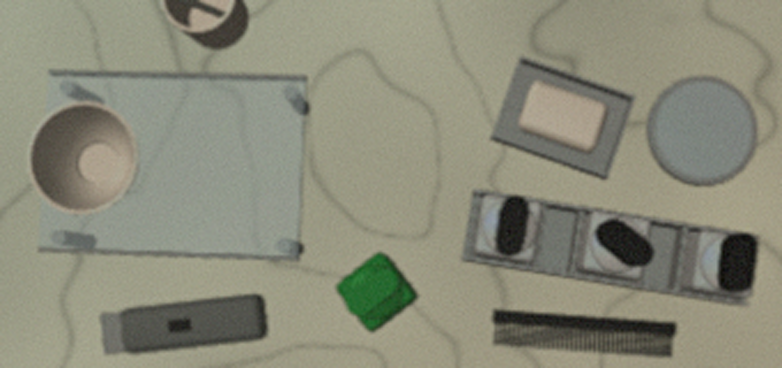

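The crop confirms three silver bottles with black caps. The middle cap, at crop (624,242), is about 60° askew. The green bottle at crop (377,290) stands outside the caddy. Next is a planning helper.

```bash
cat > to.py <<'E'
import sys, numpy as np
from scipy.spatial.transform import Rotation as R
from cell import env
x,y,z,yaw=map(float,sys.argv[1:5])
s=env.state(); A=R.from_euler('xyz',s['tcp_rot']); B=R.from_euler('xyz',[-np.pi/2,0,np.radians(yaw)])
print('t',round(s['t'],2),'shift',A.inv().apply(np.array([x,y,z])-s['eef_pos']).round(1),'rot',(A.inv()*B).as_rotvec(degrees=True).round(1))
print('pos',s['eef_pos'].round(1),'rot',np.degrees(s['tcp_rot']).round(1),'F',s['ft_force'].round(1),'M',s['moment'].round(2),'op',round(s['opening'],3),'j',s['joints'].round(2))
E
python3 to.py 486 -39 215 -98.7
```

```text
t 0.15 shift [-4.310e+02 -4.000e-01  4.473e+02] rot [ 0.  27.5 -0. ]
pos [ 201.8 -591.3  214.2] rot [-90.    0.  -71.2] F [-0.2 -0.6  0.9] M [-0.03 -0.02 -0.04] op 1.001 j [-1.35  0.49  1.56  0.    1.09 -0.11]
```

```bash
python3 -m crank '[[-430,0,447,0,27.5,0],[-430,0,447,0,27.5,0],[-430,0,447,0,27.5,0],[-430,0,447,0,27.5,0],[-430,0,447,0,27.5,0]]' 0.6; python3 to.py 486 -39 215 -98.7
```

```text
t: 0.65
eef_pos: [316.8, -367.4, 214.6]
tcp_rot: [-1.571, 0.001, -1.724]
ft_force: [0.3, -1.0, 0.0]
opening: 0.639
t 0.65 shift [-3.504e+02 -2.000e-01  1.172e+02] rot [ 0.  -0.1 -0.1]
pos [ 316.8 -367.4  214.6] rot [-90.    0.1 -98.8] F [ 0.3 -1.   0. ] M [-0.02 -0.01  0.05] op 0.639 j [-1.    0.29  1.89  0.    0.96  0.73]
```

```bash
python3 -m crank '[[-350,0,117,0,0,0],[-350,0,117,0,0,0],[-350,0,117,0,0,0],[-350,0,117,0,0,0],[-350,0,117,0,0,0]]'; python3 to.py 486 -39 215 -98.7
```

```text
t: 1.15
eef_pos: [431.0, -145.0, 214.9]
tcp_rot: [-1.571, 0.001, -1.724]
ft_force: [1.0, -0.1, -0.0]
opening: 0.6
t 1.15 shift [-113.1   -0.    38.2] rot [ 0.  -0.1 -0. ]
pos [ 431.  -145.   214.9] rot [-90.    0.  -98.8] F [ 1.  -0.1 -0. ] M [-0.03 -0.    0.  ] op 0.6 j [-0.47  0.25  1.96  0.    0.94  1.25]
```

```bash
python3 -m crank '[[-113,0,38,0,0,0],[-113,0,38,0,0,0],[-113,0,38,0,0,0],[-113,0,38,0,0,0]]'; python3 to.py 486 -39 103 -98.7; cat > wr.py <<'E'
import sys
from cell import env,vision
from h import *
n=sys.argv[1]
c=vision.calibration("wrist"); p,d=vision.read_camera("wrist"); cv2.imwrite(f"pics/{n}.png",p); W=cloud(c,d)
m=((p.max(2)<70)&(d>150)&(W[...,2]>129)&(W[...,2]<145)).astype(np.uint8)
k,L,S,C=cv2.connectedComponentsWithStats(m)
for i in range(1,k):
    if S[i,4]<150: continue
    q=W[L==i]; r=cv2.minAreaRect(q[:,:2].astype(np.float32)); print(C[i].round(),S[i,4],q.mean(0).round(1),[np.round(a,1) for a in r])
E
python3 wr.py w1
```

```text
t: 1.55
eef_pos: [486.5, -36.8, 214.7]
tcp_rot: [-1.571, 0.001, -1.72]
ft_force: [-0.4, 0.1, -0.3]
opening: 0.598
t 1.55 shift [ 2.400e+00  1.117e+02 -1.000e-01] rot [ 0.   0.1 -0.1]
pos [486.5 -36.8 214.7] rot [-90.    0.1 -98.6] F [-0.4  0.1 -0.3] M [0.01 0.03 0.01] op 0.598 j [-0.21  0.3   1.89  0.    0.96  1.51]
[328. 245.] 1707 [490.4 -40.7 136.2] [array([488.8, -40.4]), array([23. , 51.4]), np.float64(82.5)]
[573. 247.] 1733 [ 459.5 -234.9  135.6] [array([ 458.3, -236.1]), array([25.2, 50.1]), np.float64(83.1)]
[453. 246.] 1749 [ 475.5 -136.8  136.1] [array([ 474.4, -137.6]), array([51. , 25.1]), np.float64(51.0)]
```

View pics/w1.png

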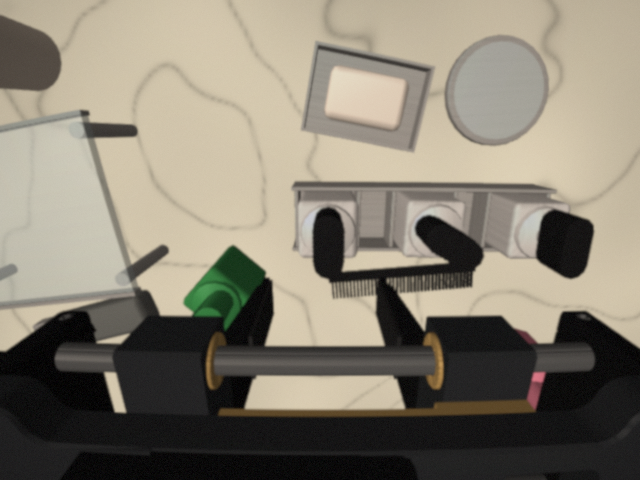

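The wrist view shows the left cap at (328,245), the askew middle cap at (450,240) and the right cap at (568,242). Their positions agree with the top camera to about 2 mm. I'm descending on the left one.

```bash
python3 -m crank '[[3,20,1,0,0,0],[3,60,1,0,0,0],[3,100,1,0,0,0],[3,110,1,0,0,0],[3,110,1,0,0,0]]'; python3 to.py 487.5 -40 104 -98.8
```

```text
t: 2.1
eef_pos: [485.7, -41.9, 104.0]
tcp_rot: [-1.574, 0.001, -1.723]
ft_force: [-0.6, -0.1, 0.6]
opening: 0.599
t 2.1 shift [-2.2  0.   1.5] rot [ 0.2  0.1 -0. ]
pos [485.7 -41.9 104. ] rot [-90.2   0.  -98.7] F [-0.6 -0.1  0.6] M [ 0.02 -0.03  0.01] op 0.599 j [-0.22  0.46  2.    0.    0.68  1.5 ]
```

```bash
python3 -m crank '[[-2,0,1.5,0,0,0],[-2,0,1.5,0,0,0]]'; python3 -m crank '[[0,0,0,0,0,0],[0,0,0,0,0,0],[0,0,0,0,0,0],[0,0,0,0,0,0]]' 0;  python3 to.py 487.5 -40 104 -98.8
```

```text
t: 2.3
eef_pos: [488.4, -40.5, 105.6]
tcp_rot: [-1.572, 0.001, -1.723]
ft_force: [-0.1, 0.2, -0.3]
opening: 0.597
t: 2.7
eef_pos: [488.4, -40.5, 105.8]
tcp_rot: [-1.571, 0.001, -1.723]
ft_force: [0.5, 0.3, 0.2]
opening: 0.318
t 2.7 shift [-0.3  1.8 -1. ] rot [ 0.   0.1 -0. ]
pos [488.4 -40.5 105.8] rot [-90.    0.  -98.7] F [0.5 0.3 0.2] M [ 0.03  0.06 -0.02] op 0.318 j [-0.22  0.46  2.    0.    0.69  1.5 ]
```

```bash
python3 -m crank '[[0,0,0,0,0,0],[0,0,0,0,0,0],[0,0,0,0,0,0]]' 0;  python3 -m crank '[[0,-3,0,0,0,0],[0,-6,0,0,0,0],[0,-10,0,0,0,0],[0,-10,0,0,0,0],[0,-10,0,0,0,0]]'; python3 to.py 487.5 -40 104 -98.8; python3 - <<'E'
from cell import vision
import cv2
p,d=vision.read_camera("side"); cv2.imwrite("pics/s1.png",cv2.resize(p[120:300,250:460],None,fx=3,fy=3))
E
```

```text
t: 3.0
eef_pos: [488.4, -40.4, 105.8]
tcp_rot: [-1.571, 0.001, -1.723]
ft_force: [0.4, 0.6, 0.8]
opening: 0.251
t: 3.5
eef_pos: [488.4, -40.5, 115.9]
tcp_rot: [-1.571, 0.001, -1.723]
ft_force: [0.3, -0.3, -2.3]
opening: 0.256
t 3.5 shift [-0.3 11.9 -1. ] rot [ 0.   0.1 -0. ]
pos [488.4 -40.5 115.9] rot [-90.    0.  -98.7] F [ 0.3 -0.3 -2.3] M [ 0.06 -0.01  0.02] op 0.256 j [-0.22  0.44  1.99  0.    0.71  1.5 ]
```

View pics/s1.png

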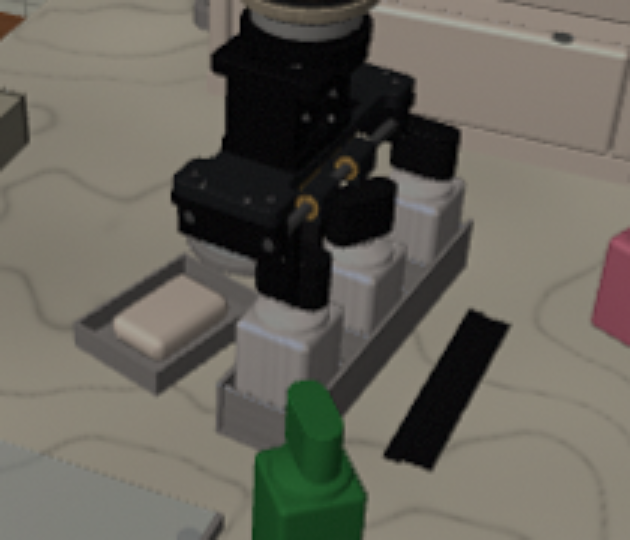

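The force is -2.3 N, which is the bottle's weight, so the bottle lifted with its cap and the left cap is tight. I'm setting it back down.

```bash
python3 -m crank '[[0,4,0,0,0,0],[0,8,0,0,0,0],[0,10,0,0,0,0],[0,10,0,0,0,0]]'; python3 -m crank '[[0,0,0,0,0,0],[0,0,0,0,0,0],[0,0,0,0,0,0],[0,0,0,0,0,0]]' 0.5; python3 to.py 473.5 -138 200 -39
```

```text
t: 3.95
eef_pos: [488.3, -40.3, 105.7]
tcp_rot: [-1.572, 0.001, -1.723]
ft_force: [-0.6, 0.5, 0.9]
opening: 0.248
t: 4.35
eef_pos: [488.4, -40.3, 105.7]
tcp_rot: [-1.572, 0.001, -1.723]
ft_force: [0.5, -0.1, -1.4]
opening: 0.487
t 4.35 shift [ 98.7 -94.4   0. ] rot [  0.  -59.7  -0.1]
pos [488.4 -40.3 105.7] rot [-90.    0.  -98.7] F [ 0.5 -0.1 -1.4] M [-0.04  0.01 -0.  ] op 0.487 j [-0.22  0.46  2.    0.    0.69  1.5 ]
```

```bash
python3 -m crank '[[0,-40,0,0,0,0],[0,-80,0,0,0,0],[0,-80,0,0,0,0]]' 0.55; python3 to.py 473.5 -138 185 -39
```

```text
t: 4.65
eef_pos: [490.3, -40.8, 189.9]
tcp_rot: [-1.564, 0.0, -1.723]
ft_force: [0.8, -0.4, -0.4]
opening: 0.552
t 4.65 shift [98.7  4.8 -1.9] rot [ -0.4 -59.7   0.2]
pos [490.3 -40.8 189.9] rot [-89.6   0.  -98.7] F [ 0.8 -0.4 -0.4] M [-0.01  0.01  0.02] op 0.552 j [-0.22  0.33  1.91  0.    0.89  1.5 ]
```

```bash
python3 -m crank '[[98,0,-2,0,-59.7,0],[98,0,-2,0,-59.7,0],[98,0,-2,0,-59.7,0],[98,0,-2,0,-59.7,0],[98,0,-2,0,-59.7,0]]'; python3 to.py 474 -138 104 -39
```

```text
t: 5.15
eef_pos: [473.1, -137.9, 189.1]
tcp_rot: [-1.568, -0.002, -1.005]
ft_force: [0.2, 0.3, -0.7]
opening: 0.552
t 5.15 shift [ 0.3 85.1  0.5] rot [ -0.1 -18.6   0.2]
pos [ 473.1 -137.9  189.1] rot [-89.8  -0.1 -57.6] F [ 0.2  0.3 -0.7] M [-0.04 -0.05  0.1 ] op 0.552 j [-0.42  0.33  1.91  0.    0.89  0.59]
```

```bash
python3 -m crank '[[0,0,0.5,0,-18.6,0],[0,0,0.5,0,-18.6,0],[0,0,0.5,0,-18.6,0],[0,0,0.5,0,-18.6,0]]'; python3 wr.py w2; python3 to.py 474 -138 104 -39
```

```text
t: 5.55
eef_pos: [473.4, -137.6, 188.8]
tcp_rot: [-1.569, -0.003, -0.683]
ft_force: [0.7, -0.2, 0.1]
opening: 0.546
[246. 137.] 2731 [489.  -41.1 136.3] [array([488.2, -41.1]), array([23.9, 50.6]), np.float64(81.3)]
[324. 259.] 2082 [ 475.1 -136.6  136.2] [array([ 474.2, -137.5]), array([51. , 23.5]), np.float64(51.2)]
[373. 379.] 198 [ 440.9 -240.   136.4] [array([ 440.6, -240.7]), array([ 9.6, 21.8]), np.float64(50.4)]
t 5.6 shift [ 0.4 84.8 -0.1] rot [-0.1 -0.2  0.2]
pos [ 473.4 -137.6  188.8] rot [-89.9  -0.2 -39.2] F [-0.2 -1.1 -0. ] M [-0.04 -0.02  0.05] op 0.547 j [-0.42  0.34  1.91  0.    0.89  0.27]
```

View pics/w2.png

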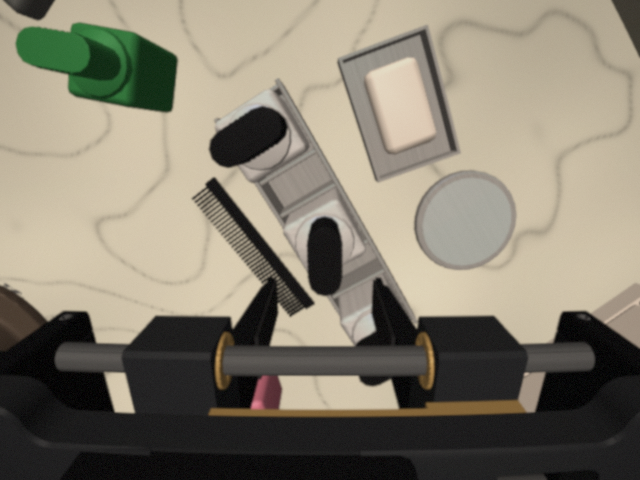

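The middle cap at (324,255) lies parallel to the jaws, so I'm descending on it.

```bash
python3 -m crank '[[0.5,40,0,0,0,0],[0.5,75,0,0,0,0],[0.5,84,0,0,0,0],[0.5,84,0,0,0,0]]'; python3 -m crank '[[0,0,0,0,0,0],[0,0,0,0,0,0],[0,0,0,0,0,0],[0,0,0,0,0,0],[0,0,0,0,0,0]]' 0; python3 -m crank '[[0,0,0,0,0,0],[0,0,0,0,0,0]]'; python3 to.py 474 -138 104 -39
```

```text
t: 6.0
eef_pos: [473.8, -137.8, 104.1]
tcp_rot: [-1.57, -0.0, -0.686]
ft_force: [-0.1, -0.1, 0.3]
opening: 0.55
t: 6.5
eef_pos: [473.8, -137.8, 104.9]
tcp_rot: [-1.57, -0.001, -0.686]
ft_force: [-1.8, 1.2, 7.8]
opening: 0.253
t: 6.7
eef_pos: [473.8, -137.8, 105.1]
tcp_rot: [-1.57, -0.001, -0.686]
ft_force: [-0.9, 0.6, 0.6]
opening: 0.252
t 6.7 shift [ 0.2  1.1 -0.1] rot [-0.1 -0.3  0.1]
pos [ 473.8 -137.8  105.1] rot [-89.9  -0.1 -39.3] F [-0.9  0.6  0.6] M [0.03 0.04 0.01] op 0.252 j [-0.42  0.46  1.99  0.    0.69  0.27]
```

```bash
python3 -m crank '[[0,-1.5,0,0,0,0],[0,-3,0,0,0,0],[0,-3,0,0,0,0]]'; python3 -m crank '[[0,-3,0,0,0,0],[0,-7,0,0,0,0],[0,-7,0,0,0,0],[0,-7,0,0,0,0]]';python3 to.py 474 -138 104 -39
```

```text
t: 7.0
eef_pos: [473.9, -137.9, 108.2]
tcp_rot: [-1.569, -0.002, -0.686]
ft_force: [0.1, 0.1, -2.3]
opening: 0.25
t: 7.4
eef_pos: [474.0, -137.9, 115.4]
tcp_rot: [-1.569, -0.002, -0.686]
ft_force: [0.6, -0.5, -2.3]
opening: 0.251
t 7.4 shift [ 0.1 11.4 -0.1] rot [-0.1 -0.3  0.1]
pos [ 474.  -137.9  115.4] rot [-89.9  -0.1 -39.3] F [ 0.6 -0.5 -2.3] M [ 0.05 -0.02 -0.05] op 0.251 j [-0.42  0.44  1.98  0.    0.71  0.27]
```

```bash
python3 - <<'E'
from cell import vision
import cv2
p,d=vision.read_camera("side"); cv2.imwrite("pics/s2.png",cv2.resize(p[120:300,250:460],None,fx=3,fy=3))
E
python3 -m crank '[[0,4,0,0,0,0],[0,8,0,0,0,0],[0,10.3,0,0,0,0],[0,10.3,0,0,0,0]]'; python3 -m crank '[[0,0,0,0,0,0],[0,0,0,0,0,0],[0,0,0,0,0,0],[0,0,0,0,0,0]]' 0.55; python3 to.py 457.5 -236 104 -98.8
```

```text
t: 7.85
eef_pos: [474.3, -138.1, 105.0]
tcp_rot: [-1.569, -0.002, -0.686]
ft_force: [0.2, -0.6, 3.9]
opening: 0.247
t: 8.25
eef_pos: [474.2, -138.1, 104.9]
tcp_rot: [-1.569, -0.002, -0.686]
ft_force: [0.1, -0.0, -0.4]
opening: 0.526
t 8.25 shift [ 49.1   0.9 -86.4] rot [-0.1 59.5  0.1]
pos [ 474.2 -138.1  104.9] rot [-89.9  -0.1 -39.3] F [ 0.1 -0.  -0.4] M [-0.   -0.02 -0.02] op 0.526 j [-0.42  0.46  1.99  0.    0.68  0.27]
```

View pics/s2.png

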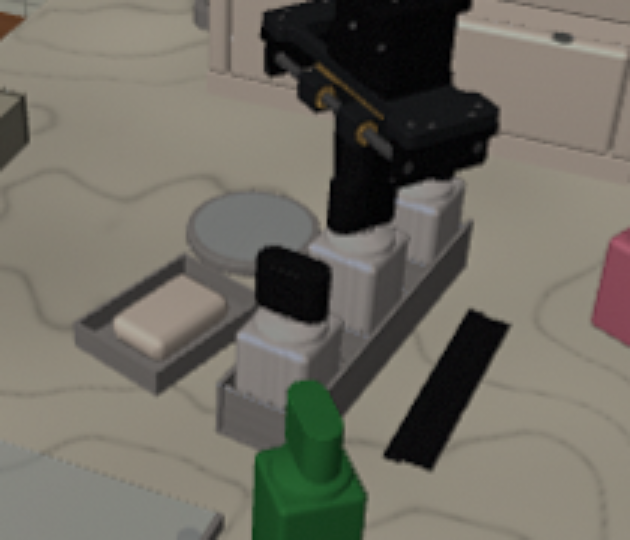

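The middle cap shows a slightly longer neck while it is tugged. Next is the right bottle.

```bash
python3 -m crank '[[0,-40,0,0,0,0],[0,-80,0,0,0,0],[49,-85,-86,0,59.5,0],[49,-85,-86,0,59.5,0],[49,-85,-86,0,59.5,0]]' 0.55; python3 to.py 457.5 -236 190 -98.8
```

```text
t: 8.75
eef_pos: [457.1, -240.0, 190.5]
tcp_rot: [-1.568, -0.004, -1.145]
ft_force: [-0.3, 0.5, -0.3]
opening: 0.548
t 8.75 shift [-3.5  0.5  2.1] rot [-0.2 33.2  0.2]
pos [ 457.1 -240.   190.5] rot [-89.8  -0.2 -65.6] F [-0.3  0.5 -0.3] M [ 0.03 -0.02  0.  ] op 0.548 j [-0.61  0.36  1.85  0.    0.92  0.53]
```

```bash
python3 -m crank '[[-3,0,2,0,33.2,0],[-3,0,2,0,33.2,0],[-3,0,2,0,33.2,0],[-3,0,2,0,33.2,0],[-3,0,2,0,33.2,0]]'; python3 wr.py w3; python3 to.py 457.5 -236 104 -98.8
```

```text
t: 9.25
eef_pos: [457.6, -236.4, 190.4]
tcp_rot: [-1.567, -0.001, -1.727]
ft_force: [0.1, 0.1, 0.3]
opening: 0.549
[326. 259.] 2027 [ 459.8 -238.1  136.2] [array([ 458.4, -237.9]), array([23.7, 50.6]), np.float64(80.2)]
[ 59. 260.] 2147 [488.8 -43.7 135.6] [array([488.2, -41.4]), array([26. , 51.1]), np.float64(81.1)]
[187. 258.] 2232 [ 475.8 -140.8  135.9] [array([ 475. , -139.6]), array([51. , 25.4]), np.float64(51.6)]
t 9.3 shift [-0.5 86.4 -0.5] rot [-0.2  0.1  0.1]
pos [ 457.6 -236.4  190.4] rot [-89.8  -0.1 -98.7] F [ 0.1 -0.4  0. ] M [0.03 0.02 0.03] op 0.55 j [-0.61  0.36  1.86  0.    0.92  1.12]
```

View pics/w3.png

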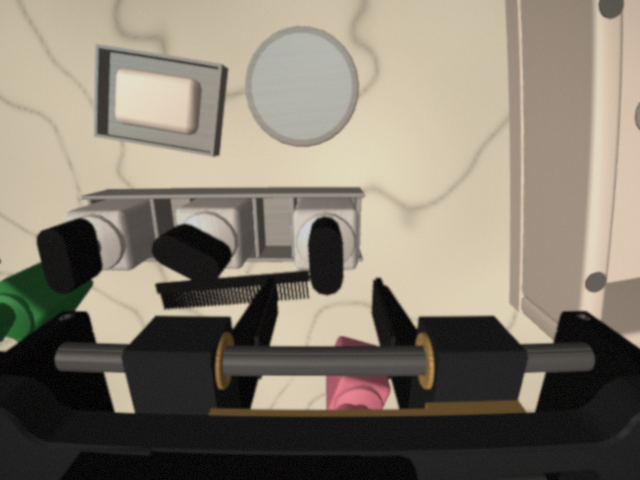

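The right cap is at (326,258) and aligned with the jaws. The middle cap is still askew.

```bash
python3 -m crank '[[0.7,40,0.5,0,0,0],[0.7,75,0.5,0,0,0],[0.7,85,0.5,0,0,0],[0.7,85,0.5,0,0,0]]'; python3 -m crank '[[0,0,0,0,0,0],[0,0,0,0,0,0],[0,0,0,0,0,0],[0,0,0,0,0,0],[0,0,0,0,0,0]]' 0; python3 -m crank '[[0,0,0,0,0,0],[0,0,0,0,0,0]]'; python3 -m crank '[[0,-3,0,0,0,0],[0,-6,0,0,0,0],[0,-10,0,0,0,0],[0,-10,0,0,0,0],[0,-10,0,0,0,0]]';python3 to.py 458 -237 104 -98.8; python3 - <<'E'
from cell import vision
import cv2
p,d=vision.read_camera("side"); cv2.imwrite("pics/s3.png",cv2.resize(p[120:300,250:460],None,fx=3,fy=3))
E
```

```text
t: 9.7
eef_pos: [458.0, -237.1, 104.6]
tcp_rot: [-1.569, -0.0, -1.72]
ft_force: [0.1, -0.2, 1.2]
opening: 0.55
t: 10.2
eef_pos: [458.2, -237.3, 105.3]
tcp_rot: [-1.568, -0.001, -1.719]
ft_force: [-0.5, 0.3, 4.3]
opening: 0.249
t: 10.4
eef_pos: [458.1, -237.2, 105.3]
tcp_rot: [-1.568, -0.001, -1.719]
ft_force: [-0.3, -0.0, -0.3]
opening: 0.253
t: 10.9
eef_pos: [458.1, -237.2, 115.4]
tcp_rot: [-1.568, -0.001, -1.719]
ft_force: [-0.4, 0.1, -2.2]
opening: 0.25
t 10.9 shift [-0.2 11.4 -0.2] rot [-0.2  0.3  0.1]
pos [ 458.1 -237.2  115.4] rot [-89.8  -0.1 -98.5] F [-0.4  0.1 -2.2] M [0.03 0.01 0.03] op 0.25 j [-0.61  0.47  1.93  0.    0.74  1.11]
```

View pics/s3.png

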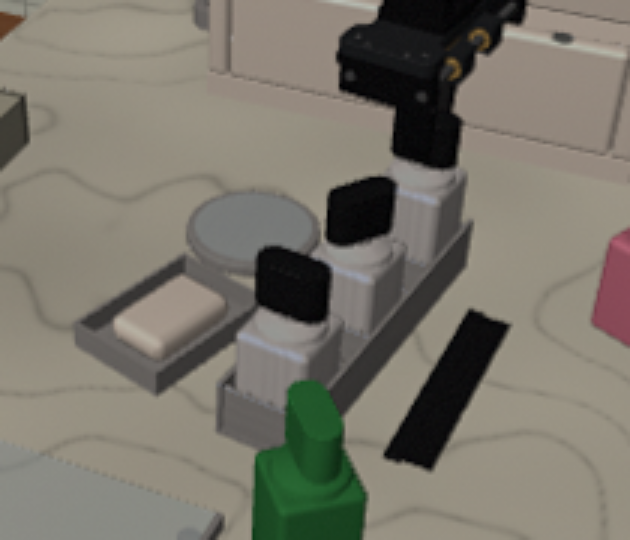

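The right bottle rose with its cap, and the force was again -2.2 N, so it is tight. I'm lowering and releasing it, then going back to the middle.

```bash
python3 -m crank '[[0,4,0,0,0,0],[0,8,0,0,0,0],[0,10,0,0,0,0],[0,10,0,0,0,0]]'; python3 -m crank '[[0,0,0,0,0,0],[0,0,0,0,0,0],[0,0,0,0,0,0],[0,0,0,0,0,0]]' 0.55; python3 -m crank '[[0,-40,0,0,0,0],[0,-80,0,0,0,0],[0,-85,0,0,0,0]]'; python3 to.py 474.3 -138.2 190 -39
```

```text
t: 11.35
eef_pos: [458.1, -237.2, 105.2]
tcp_rot: [-1.568, -0.001, -1.719]
ft_force: [0.0, 0.4, 0.7]
opening: 0.249
t: 11.75
eef_pos: [458.1, -237.3, 105.2]
tcp_rot: [-1.568, -0.001, -1.719]
ft_force: [-0.9, -0.5, -0.1]
opening: 0.523
t: 12.05
eef_pos: [459.2, -238.0, 194.2]
tcp_rot: [-1.562, -0.004, -1.719]
ft_force: [0.2, -0.1, -0.1]
opening: 0.551
t 12.05 shift [-1.009e+02  3.800e+00  1.000e-01] rot [ -0.3 -59.5   0.4]
pos [ 459.2 -238.   194.2] rot [-89.5  -0.2 -98.5] F [ 0.2 -0.1 -0.1] M [ 0.06 -0.01  0.03] op 0.551 j [-0.61  0.36  1.85  0.    0.92  1.11]
```

```bash
python3 -m crank '[[-101,4,0,0,-59.5,0],[-101,4,0,0,-59.5,0],[-101,4,0,0,-59.5,0],[-101,4,0,0,-59.5,0],[-101,4,0,0,-59.5,0]]'; python3 to.py 474.3 -138.2 190 -39
```

```text
t: 12.55
eef_pos: [474.2, -137.5, 189.4]
tcp_rot: [-1.569, -0.007, -0.962]
ft_force: [0.2, 0.9, 0.4]
opening: 0.548
t 12.55 shift [ 0.7 -0.6 -0.3] rot [ -0.1 -16.1   0.4]
pos [ 474.2 -137.5  189.4] rot [-89.9  -0.4 -55.1] F [0.2 0.9 0.4] M [-0.03 -0.01  0.04] op 0.548 j [-0.42  0.33  1.91 -0.    0.89  0.55]
```

```bash
python3 -m crank '[[0.5,0,0,0,-16,0.4],[0.5,0,0,0,-16,0.4],[0.5,0,0,0,-16,0.4]]'; python3 wr.py w4; python3 to.py 474.3 -138.2 104.5 -39
```

```text
t: 12.85
eef_pos: [474.3, -137.9, 189.0]
tcp_rot: [-1.57, 0.0, -0.681]
ft_force: [-0.1, -0.3, -0.5]
opening: 0.55
[246. 137.] 2715 [489.  -41.2 136.3] [array([488.2, -41.1]), array([23.9, 50.6]), np.float64(81.0)]
[325. 260.] 2069 [ 475.9 -137.2  136.2] [array([ 474.8, -138.4]), array([50.9, 22.9]), np.float64(51.8)]
[372. 379.] 207 [ 441.2 -239.7  136.4] [array([ 441.3, -240.3]), array([ 9. , 23.6]), np.float64(50.4)]
t 12.9 shift [ 0.2 84.5 -0.3] rot [-0.1 -0.3  0. ]
pos [ 474.3 -137.9  189. ] rot [-89.9  -0.  -39.3] F [-0.9  0.2 -0.5] M [-0.05 -0.02 -0.04] op 0.551 j [-0.42  0.34  1.9   0.    0.9   0.27]
```

```bash
python3 -m crank '[[0.3,40,-0.2,0,0,0],[0.3,75,-0.2,0,0,0],[0.3,84,-0.2,0,0,0],[0.3,84,-0.2,0,0,0]]'; python3 -m crank '[[0,0,0,0,0,0],[0,0,0,0,0,0],[0,0,0,0,0,0],[0,0,0,0,0,0],[0,0,0,0,0,0]]' 0; python3 -m crank '[[0,0,0,0,0,0],[0,0,0,0,0,0]]'; python3 -m crank '[[0,0,0,0,8,0],[0,0,0,0,16,0],[0,0,0,0,24,0],[0,0,0,0,32,0],[0,0,0,0,40,0]]';python3 to.py 474.3 -138.2 104.5 -98.7
```

```text
t: 13.3
eef_pos: [474.1, -138.0, 104.3]
tcp_rot: [-1.57, 0.002, -0.688]
ft_force: [-0.1, 0.1, 0.6]
opening: 0.551
t: 13.8
eef_pos: [474.4, -138.1, 104.9]
tcp_rot: [-1.57, 0.001, -0.688]
ft_force: [-1.3, -0.5, 6.3]
opening: 0.248
t: 14.0
eef_pos: [474.4, -138.2, 105.1]
tcp_rot: [-1.57, 0.001, -0.688]
ft_force: [0.4, -0.2, 2.6]
opening: 0.251
t: 14.5
eef_pos: [474.4, -138.4, 105.1]
tcp_rot: [-1.571, 0.001, -1.392]
ft_force: [-1.4, -2.2, 1.3]
opening: 0.252
t 14.5 shift [-0.2  0.6 -0.1] rot [ 0.  19.  -0.1]
pos [ 474.4 -138.4  105.1] rot [-90.    0.1 -79.7] F [-1.4 -2.2  1.3] M [-0.4   0.19  0.14] op 0.252 j [-0.42  0.46  1.99  0.    0.69  0.97]
```

```bash
python3 -m crank '[[0,0,0,0,6,0],[0,0,0,0,12,0],[0,0,0,0,16,0],[0,0,0,0,16,0]]';python3 to.py 474.3 -138.2 104.5 -98.7;python3 -m crank '[[0,0,0,0,2,0],[0,0,0,0,3,0],[0,0,0,0,3,0]]';python3 to.py 474.3 -138.2 104.5 -98.7;  python3 -m crank '[[0,0,0,0,2,0],[0,0,0,0,3,0],[0,0,0,0,3,0]]';python3 to.py 474.3 -138.2 104.5 -98.7
```

```text
t: 14.9
eef_pos: [474.5, -138.6, 105.1]
tcp_rot: [-1.571, 0.0, -1.672]
ft_force: [-0.5, -2.0, -0.3]
opening: 0.253
t 14.9 shift [-0.4  0.6 -0.2] rot [ 0.   2.9 -0. ]
pos [ 474.5 -138.6  105.1] rot [-90.    0.  -95.8] F [-0.5 -2.  -0.3] M [-0.33 -0.07 -0.02] op 0.253 j [-0.42  0.46  1.99  0.    0.69  1.25]
t: 15.2
eef_pos: [474.6, -138.6, 105.1]
tcp_rot: [-1.571, 0.0, -1.723]
ft_force: [-0.3, -0.7, 0.5]
opening: 0.254
t 15.2 shift [-0.4  0.6 -0.3] rot [ 0. -0. -0.]
pos [ 474.6 -138.6  105.1] rot [-90.    0.  -98.7] F [-0.3 -0.7  0.5] M [-0.33  0.05  0.02] op 0.254 j [-0.42  0.46  1.99  0.    0.69  1.3 ]
t: 15.5
eef_pos: [474.6, -138.7, 105.1]
tcp_rot: [-1.571, 0.0, -1.775]
ft_force: [-0.1, -2.7, -0.1]
opening: 0.255
t 15.5 shift [-0.4  0.6 -0.4] rot [-0. -3. -0.]
pos [ 474.6 -138.7  105.1] rot [ -90.     0.  -101.7] F [-0.1 -2.7 -0.1] M [-0.36  0.13 -0.04] op 0.255 j [-0.42  0.46  1.99  0.    0.69  1.36]
```

```bash
for i in 1; do python3 -m crank '[[0,0,0,0,2,0],[0,0,0,0,3,0],[0,0,0,0,3,0]]';python3 to.py 474.3 -138.2 104.5 -98.7;  python3 -m crank '[[0,0,0,0,2,0],[0,0,0,0,3,0],[0,0,0,0,3,0]]';python3 to.py 474.3 -138.2 104.5 -98.7; done
```

```text
t: 15.8
eef_pos: [474.5, -138.7, 105.1]
tcp_rot: [-1.571, -0.0, -1.826]
ft_force: [-2.5, -3.1, 1.3]
opening: 0.247
t 15.8 shift [-0.5  0.6 -0.3] rot [ 0.  -5.9 -0. ]
pos [ 474.5 -138.7  105.1] rot [ -90.    -0.  -104.6] F [-2.5 -3.1  1.3] M [-0.56  0.42  0.56] op 0.247 j [-0.42  0.46  1.99 -0.    0.69  1.41]
t: 16.1
eef_pos: [474.7, -138.8, 105.1]
tcp_rot: [-1.571, -0.0, -1.877]
ft_force: [0.6, -2.5, -0.2]
opening: 0.253
t 16.1 shift [-0.5  0.6 -0.6] rot [-0.  -8.8  0. ]
pos [ 474.7 -138.8  105.1] rot [ -90.    -0.  -107.5] F [ 0.6 -2.5 -0.2] M [-0.41 -0.09  0.96] op 0.253 j [-0.42  0.46  1.99 -0.    0.69  1.46]
```

Mz rose to 0.56 and then 0.96 N m, so the cap is against its stop. I'm releasing it, rising and checking by camera.

```bash
python3 -m crank '[[0,0,0,0,0,0],[0,0,0,0,0,0],[0,0,0,0,0,0],[0,0,0,0,0,0]]' 0.55; python3 -m crank '[[0,-40,0,0,0,0],[0,-80,0,0,0,0],[0,-85,0,0,0,0]]'; python3 wr.py w5;  python3 to.py 474.5 -138.6 104.5 -104
```

```text
t: 16.5
eef_pos: [474.6, -138.7, 105.0]
tcp_rot: [-1.571, 0.0, -1.877]
ft_force: [-0.1, 0.6, 0.4]
opening: 0.52
t: 16.8
eef_pos: [476.0, -139.2, 193.8]
tcp_rot: [-1.565, -0.0, -1.877]
ft_force: [1.1, -0.7, -0.3]
opening: 0.547
[461. 242.] 2085 [ 459.4 -236.2  136. ] [array([ 458.2, -236.6]), array([23.7, 50.3]), np.float64(82.2)]
[325. 261.] 1998 [ 475.4 -139.8  136.3] [array([ 474. , -139.8]), array([23.8, 51.2]), np.float64(77.1)]
[194. 281.] 1985 [489.7 -42.9 136. ] [array([488.6, -41.6]), array([24.9, 50.9]), np.float64(79.2)]
t 16.85 shift [-0.1 88.  -1.5] rot [-0.3 -3.5  0. ]
pos [ 475.5 -139.   192.5] rot [ -89.7   -0.  -107.5] F [-0.3 -1.  -0.1] M [ 0.02  0.01 -0.03] op 0.55 j [-0.42  0.33  1.9   0.    0.9   1.46]
```

View pics/w5.png

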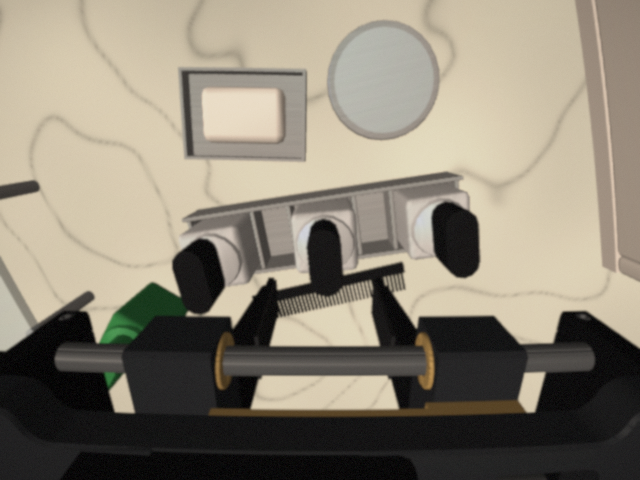

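The middle cap's long side at (325,258) now lies within about 4° of the caddy's cross direction, which matches the bottle's own play in its pocket. I'm regripping it.

```bash
python3 -m crank '[[0,40,-1,0,-4,0],[0,75,-1.5,0,-4,0],[0,87,-1.5,0,-4,0],[0,87,-1.5,0,-4,0]]'; python3 -m crank '[[0,0,0,0,0,0],[0,0,0,0,0,0],[0,0,0,0,0,0],[0,0,0,0,0,0],[0,0,0,0,0,0]]' 0; python3 -m crank '[[0,0,0,0,0,0],[0,0,0,0,0,0]]';  python3 to.py 474.5 -138.6 104.5 -104; python3 - <<'E'
from cell import vision
from h import *
c=vision.calibration("top"); d=np.load("pics/top0.npy"); W=cloud(c,d)
m=(abs(W[...,2]-100)<6)&(W[...,0]>420)&(W[...,0]<660)&(W[...,1]>120)&(W[...,1]<430)
q=W[m]; print(m.sum(),cv2.minAreaRect(q[:,:2].astype(np.float32)),q.mean(0),np.percentile(q,[1,99],0).round(0))
m=(abs(W[...,2]-147)<8)&(W[...,0]>420)&(W[...,0]<660)&(W[...,1]>220)&(W[...,1]<430)
q=W[m]; print(m.sum(),cv2.minEnclosingCircle(q[:,:2].astype(np.float32)))
c=vision.calibration("side"); d=np.load("pics/side0.npy"); W=cloud(c,d)
m=(abs(W[...,2]-98)<7)&(W[...,0]>420)&(W[...,0]<660)&(W[...,1]>120)&(W[...,1]<430)
q=W[m]; print(m.sum(),cv2.minAreaRect(q[:,:2].astype(np.float32)))
E
```

```text
t: 17.25
eef_pos: [473.0, -138.1, 102.9]
tcp_rot: [-1.571, 0.0, -1.807]
ft_force: [-0.7, -0.9, -0.6]
opening: 0.548
t: 17.75
eef_pos: [473.3, -138.3, 103.4]
tcp_rot: [-1.57, -0.0, -1.807]
ft_force: [0.1, -2.4, 1.9]
opening: 0.249
t: 17.95
eef_pos: [473.2, -138.4, 103.5]
tcp_rot: [-1.57, -0.0, -1.807]
ft_force: [-0.6, -1.1, -0.7]
opening: 0.251
t 17.95 shift [-0.1 -1.   1.3] rot [-0.   0.5  0. ]
pos [ 473.2 -138.4  103.5] rot [ -90.    -0.  -103.5] F [-0.6 -1.1 -0.7] M [-0.18  0.11  0.07] op 0.251 j [-0.42  0.46  2.   -0.    0.68  1.39]
7571 ((544.0843505859375, 265.070556640625), (241.8238525390625, 169.71463012695312), 88.69046020507812) [541.78245996 248.17653617  99.60392001] [[460. 147.  96.]
 [626. 381. 105.]]
497 ((542.6094360351562, 329.9602355957031), 50.18367385864258)
10983 ((542.096923828125, 268.7305908203125), (242.40679931640625, 170.6172637939453), 88.59950256347656)
```

```bash
python3 -m crank '[[0,-5,0,0,0,0],[0,-20,0,0,0,0],[0,-45,0,0,0,0],[0,-75,0,0,0,0],[0,-105,0,0,0,0]]'; python3 to.py 543 207 265 -103.5
```

```text
t: 18.45
eef_pos: [472.8, -138.1, 209.7]
tcp_rot: [-1.571, 0.0, -1.807]
ft_force: [0.2, -0.0, -3.0]
opening: 0.248
t 18.45 shift [-351.9  -55.2  -12.6] rot [-0. -0. -0.]
pos [ 472.8 -138.1  209.7] rot [ -90.     0.  -103.5] F [ 0.2 -0.  -3. ] M [ 0.07  0.   -0.  ] op 0.248 j [-0.42  0.31  1.88  0.    0.95  1.39]
```

```bash
python3 -m crank '[[0,-30,0,0,0,0],[0,-55,0,0,0,0],[0,-58,0,0,0,0]]'; python3 to.py 543 207 265 -103.5;  python3 - <<'E'
from cell import vision
import cv2
p,d=vision.read_camera("side"); cv2.imwrite("pics/s4.png",cv2.resize(p[60:300,200:460],None,fx=2.5,fy=2.5))
E
```

```text
t: 18.75
eef_pos: [473.6, -138.2, 270.5]
tcp_rot: [-1.566, -0.0, -1.807]
ft_force: [0.5, 0.0, -1.2]
opening: 0.249
t 18.75 shift [-351.9    5.3  -13.4] rot [-0.3 -0.   0. ]
pos [ 473.6 -138.2  270.5] rot [ -89.7   -0.  -103.5] F [ 0.5  0.  -1.2] M [ 0.02 -0.07 -0.04] op 0.249 j [-0.42  0.24  1.8   0.    1.1   1.39]
```

View pics/s4.png

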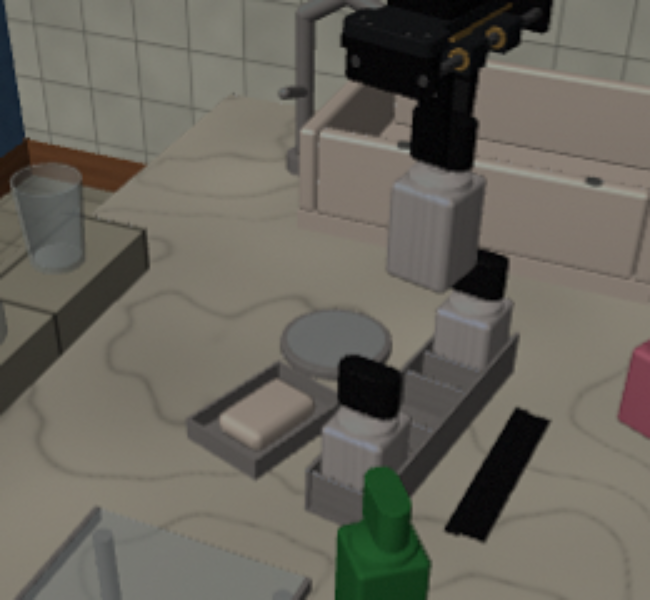

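The bottle hangs at (437,220) with its cap square to the body. I'm carrying it across to the shelf.

```bash
python3 -m crank '[[-15,0,0,0,0,0],[-50,0,-2,0,0,0],[-90,0,-4,0,0,0],[-130,0,-5,0,0,0],[-170,0,-6,0,0,0]]'; python3 -m crank '[[-40,0,-1.5,0,0,0],[-80,0,-3,0,0,0],[-120,0,-4.5,0,0,0],[-150,0,-6,0,0,0],[-165,0,-6.5,0,0,0]]'; python3 -m crank '[[0,0,0,0,0,0],[0,0,0,0,0,0]]';python3 to.py 543 207 265 -103.5
```

```text
t: 19.3
eef_pos: [506.6, 30.2, 267.4]
tcp_rot: [-1.571, -0.0, -1.808]
ft_force: [0.1, -0.4, -1.5]
opening: 0.249
t: 19.8
eef_pos: [538.5, 194.3, 265.3]
tcp_rot: [-1.573, -0.001, -1.806]
ft_force: [-0.2, -0.1, -1.4]
opening: 0.25
t: 20.0
eef_pos: [538.0, 193.7, 264.1]
tcp_rot: [-1.575, -0.003, -1.805]
ft_force: [0.2, -0.2, -1.6]
opening: 0.246
t 20.0 shift [-14.1  -0.9   1.8] rot [0.2 0.1 0.1]
pos [538.  193.7 264.1] rot [-9.020e+01 -1.000e-01 -1.034e+02] F [ 0.2 -0.2 -1.6] M [0.06 0.06 0.01] op 0.246 j [ 0.23  0.37  1.62 -0.    1.15  2.04]
```

```bash
python3 -m crank '[[-14,0,2,0.2,0,0],[-14,10,2,0.2,0,0],[-14,35,2,0.2,0,0],[-14,52,2,0.2,0,0],[-14,55,2,0.2,0,0]]'; python3 to.py 543 207 200 -103.5; python3 - <<'E'
from cell import vision
import cv2
p,d=vision.read_camera("side"); cv2.imwrite("pics/s5.png",cv2.resize(p[140:440,100:420],None,fx=2,fy=2))
p,d=vision.read_camera("wrist"); cv2.imwrite("pics/w6.png",p)
E
```

```text
t: 20.5
eef_pos: [542.0, 205.9, 206.7]
tcp_rot: [-1.575, -0.004, -1.806]
ft_force: [-0.3, 0.9, -1.3]
opening: 0.252
t 20.5 shift [-1.3  6.7  0.7] rot [0.2 0.  0.3]
pos [542.  205.9 206.7] rot [ -90.2   -0.3 -103.5] F [-0.3  0.9 -1.3] M [0.06 0.09 0.05] op 0.252 j [ 0.25  0.44  1.68 -0.    1.03  2.06]
```

View pics/s5.png

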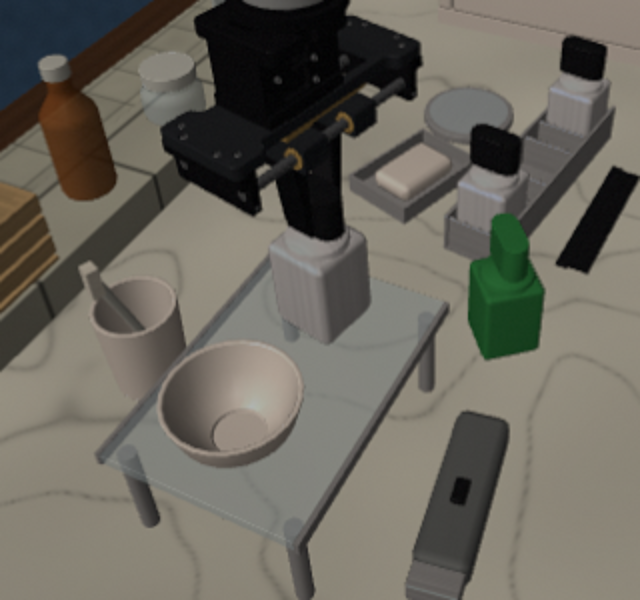

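View pics/w6.png

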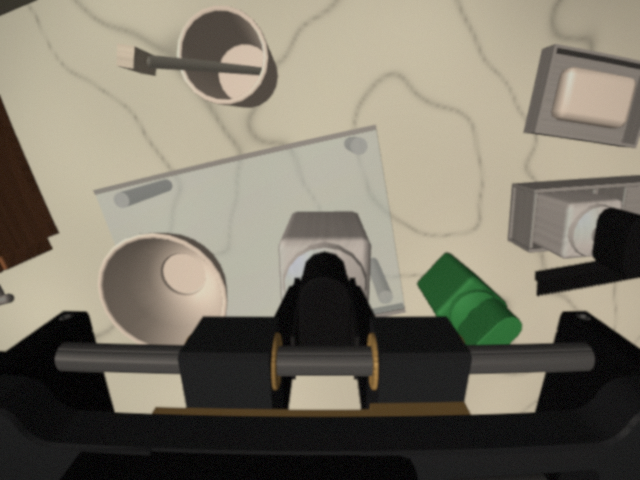

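The bottle hangs over the middle of the free half, clear of the bowl, at (320,275) in the side crop. I'm lowering it gently.

```bash
python3 -m crank '[[-1,2,0.5,0.2,0,0.3],[-1,4,0.5,0.2,0,0.3],[-1,4,0.5,0.2,0,0.3]]'; python3 to.py 543 207 200 -103.5; python3 -m crank '[[0,1,0,0,0,0],[0,1.5,0,0,0,0],[0,1.5,0,0,0,0]]'; python3 to.py 543 207 200 -103.5
```

```text
t: 20.9
eef_pos: [543.7, 207.1, 205.0]
tcp_rot: [-1.568, 0.002, -1.806]
ft_force: [-0.4, -0.2, -2.2]
opening: 0.245
t 20.9 shift [ 0.3  5.  -0.7] rot [-0.1  0.  -0.1]
pos [543.7 207.1 205. ] rot [-8.990e+01  1.000e-01 -1.035e+02] F [-0.4 -0.2 -2.2] M [ 0.02  0.03 -0.01] op 0.245 j [0.25 0.44 1.68 0.   1.02 2.06]
t: 21.2
eef_pos: [543.7, 207.2, 203.5]
tcp_rot: [-1.568, 0.002, -1.806]
ft_force: [-0.5, -0.6, -1.7]
opening: 0.253
t 21.2 shift [ 0.3  3.5 -0.6] rot [-0.1  0.  -0.1]
pos [543.7 207.2 203.5] rot [-8.990e+01  1.000e-01 -1.035e+02] F [-0.5 -0.6 -1.7] M [ 0.02 -0.   -0.03] op 0.253 j [0.25 0.44 1.68 0.   1.02 2.06]
```

```bash
python3 -m crank '[[0,1,0,0,0,0],[0,2,0,0,0,0],[0,2,0,0,0,0]]'; python3 to.py 543 207 200 -103.5; python3 -m crank '[[0,0.5,0,0,0,0],[0,1,0,0,0,0],[0,1,0,0,0,0]]'; python3 to.py 543 207 200 -103.5;  python3 -m crank '[[0,0.5,0,0,0,0],[0,1,0,0,0,0],[0,1,0,0,0,0]]'
```

```text
t: 21.5
eef_pos: [543.6, 207.1, 201.3]
tcp_rot: [-1.569, 0.002, -1.806]
ft_force: [-0.1, 0.5, -2.0]
opening: 0.252
t 21.5 shift [ 0.3  1.3 -0.6] rot [-0.1  0.  -0.1]
pos [543.6 207.1 201.3] rot [-8.990e+01  1.000e-01 -1.035e+02] F [-0.1  0.5 -2. ] M [ 0.03  0.07 -0.02] op 0.252 j [0.25 0.44 1.69 0.   1.01 2.06]
t: 21.8
eef_pos: [543.6, 207.1, 200.2]
tcp_rot: [-1.569, 0.002, -1.806]
ft_force: [0.3, -0.6, -1.8]
opening: 0.248
t 21.8 shift [ 0.3  0.2 -0.5] rot [-0.1  0.  -0.1]
pos [543.6 207.1 200.2] rot [-8.990e+01  1.000e-01 -1.035e+02] F [ 0.3 -0.6 -1.8] M [ 0.06  0.02 -0.05] op 0.248 j [0.25 0.44 1.69 0.   1.01 2.06]
t: 22.1
eef_pos: [543.8, 207.1, 199.4]
tcp_rot: [-1.568, 0.003, -1.806]
ft_force: [1.2, 0.0, -0.5]
opening: 0.251
```

```bash
python3 -m crank '[[0,0.4,0,0,0,0],[0,0.4,0,0,0,0]]'; python3 -m crank '[[0,0,0,0,0,0],[0,0,0,0,0,0],[0,0,0,0,0,0],[0,0,0,0,0,0],[0,0,0,0,0,0]]' 0.55; python3 -m crank '[[0,-20,0,0,0,0],[0,-50,0,0,0,0],[0,-80,0,0,0,0],[0,-100,0,0,0,0]]'; python3 wr.py w7; python3 to.py 543 207 200 -103.5; python3 - <<'E'
from cell import vision
from h import *
c=vision.calibration("side"); p,d=vision.read_camera("side"); cv2.imwrite("pics/s6.png",cv2.resize(p[140:440,100:420],None,fx=2,fy=2))
E
```

```text
t: 22.3
eef_pos: [543.9, 207.2, 199.4]
tcp_rot: [-1.568, 0.003, -1.806]
ft_force: [-0.2, -0.7, 3.0]
opening: 0.25
t: 22.8
eef_pos: [543.8, 207.2, 199.3]
tcp_rot: [-1.568, 0.003, -1.806]
ft_force: [0.3, -0.2, 0.4]
opening: 0.546
t: 23.2
eef_pos: [543.7, 207.1, 301.4]
tcp_rot: [-1.566, 0.004, -1.806]
ft_force: [0.1, 0.2, -0.1]
opening: 0.55
[ 20. 210.] 1214 [635.5 519.9 136.7] [array([640.6, 519.7]), array([  7.2, 116.4]), np.float64(87.9)]
[564. 221.] 1075 [489.4 -37.9 135.6] [array([488.3, -39.2]), array([25. , 51.1]), np.float64(81.9)]
t 23.25 shift [  1.2 104.   -2.2] rot [-0.5  0.  -0.3]
pos [544.5 207.3 304. ] rot [ -89.5    0.3 -103.5] F [0.1 0.  2.3] M [0.05 0.02 0.04] op 0.55 j [0.25 0.35 1.55 0.   1.24 2.06]
```

View pics/s6.png

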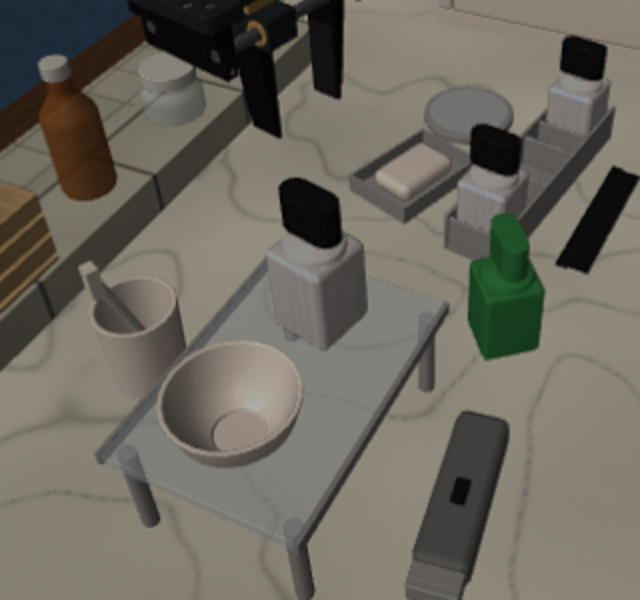

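View pics/w7.png

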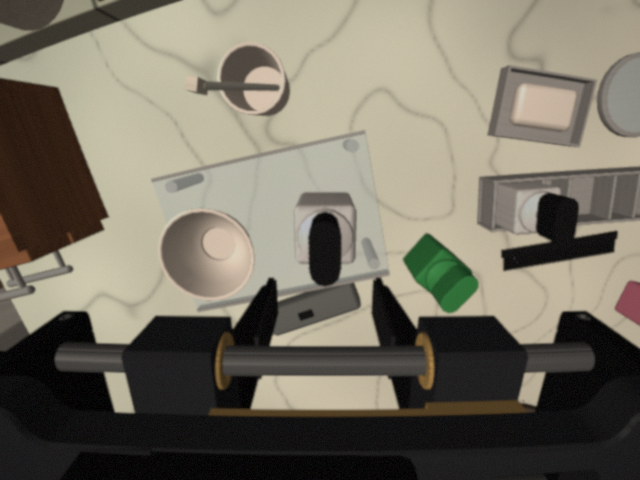

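The bottle stands upright on the glass at (325,235) in the wrist view, clear of the bowl. One numeric check of the cap angle against the body follows, then a full view.

```bash
python3 -m crank '[[0,-30,0,0,0,0],[0,-30,0,0,0,0],[0,-30,0,0,0,0]]'; python3 - <<'E'
from cell import vision
from h import *
c=vision.calibration("wrist"); p,d=vision.read_camera("wrist"); W=cloud(c,d)
near=(abs(W[...,0]-544)<60)&(abs(W[...,1]-207)<60)
def rect(m): q=W[m]; print(m.sum(),q.mean(0).round(1),[np.round(a,1) for a in cv2.minAreaRect(q[:,:2].astype(np.float32))])
rect(near&(W[...,2]>226)&(W[...,2]<240)); rect(near&(abs(W[...,2]-181)<6))
q=W[near&(W[...,2]>110)]; print(q[:,2].max())
p,d=vision.read_camera("top"); cv2.imwrite("pics/t2.png",p)
E
python3 to.py 543 207 200 -103.5
```

```text
t: 23.6
eef_pos: [543.9, 207.1, 331.3]
tcp_rot: [-1.564, 0.005, -1.806]
ft_force: [0.2, 0.2, -0.8]
opening: 0.547
1568 [545.7 206.2 232.2] [array([544.9, 206.4]), array([25.1, 51.5]), np.float64(76.8)]
1306 [552.5 204.4 181.7] [array([545. , 206.6]), array([55.6, 56.3]), np.float64(77.9)]
459.9088978254454
t 23.7 shift [  0.6 130.5  -1.3] rot [-0.3  0.  -0.2]
pos [543.6 207.  330.5] rot [ -89.7    0.2 -103.5] F [-0.5  0.5 -0.6] M [0.08 0.09 0.01] op 0.547 j [0.25 0.33 1.5  0.   1.3  2.06]
```

View pics/t2.png

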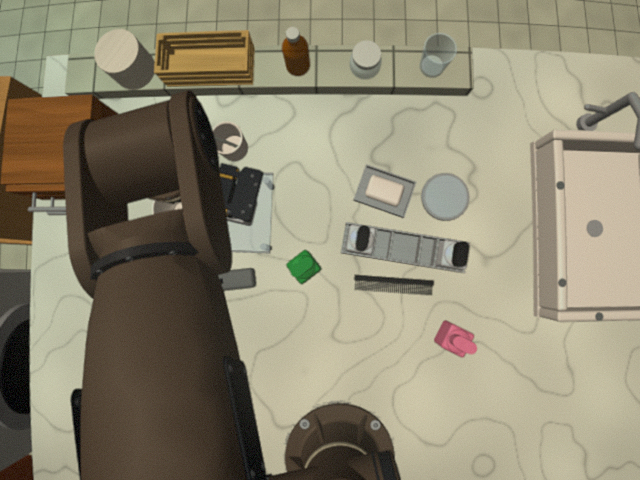

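The cap lies within 1.1° of the body, which is within measurement noise of home. The other two bottles stand at (360,237) and (457,252), and what the arm doesn't hide looks unmoved. I'm handing in.

```bash
python3 -c "
from cell import job
print(job.job_done())"
```

```text
the job is handed in; nothing more can be done
None
```

I tugged the left, middle and right caps about 1 cm in that order. The middle one, about 1.04 rad askew, was loose. I screwed it clockwise until it hit its stop (reaction about 0.96 N m), then stood that bottle upright in the middle of the shelf's free half. The job took about 24 s and is handed in.

- **Cap home:** after placing, the cap lies within about 1° of the bottle body.
- **Sound bottles:** each lifted at once with its cap (about -2.2 N). Both stand in their pockets with caps aligned to the caddy.
- **Other things:** everything visible in the last pictures looks unmoved. The arm hid part of the shelf from the top camera, but the side and wrist cameras showed the bowl, cup and trimmer in place.
- **Disagreement:** the middle cap's tug force did not clearly separate it from the tight ones, reading -2.3 N at both 3 mm and 10 mm with about 1 N of noise. I identified the loose cap by its plain askew angle; the side view also showed slightly more bare neck when it was tugged.

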